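# Find the high spot of a worn dryer roller with a dial indicator

## Robot

A 6-joint arm with a two-finger parallel gripper is mounted at the origin on a cart in front of the work surface, level with it; the furniture and walls round the work are solid. World frame = base frame: x ahead of the robot, y to its left, z up, the work surface at z = 0. Lengths are in m, angles in rad, forces in N, time in s.
With the tool pointing down it reaches from about 0.375 to 0.975 m from the base axis. Payload 3.8 kg.
Tool frame: the origin (TCP) lies midway between the tips of the shut fingers; the grasp point (between the pads) lies 19 mm behind it; x points along the fingers, y is the direction in which the jaws open and shut, and the axes are right-handed (so a half turn about x gives the same grasp; the last joint's range is limited). The gripper opens to 88 mm and grips with 3 to 60 N. Pads are 18 mm wide; open, the fingers measure 123 mm over their backs; the gripper's body (75 mm by 187 mm) begins 45 mm behind the grasp point.
Start: joints at [1.302, 0.264, 1.604, -0, 1.274, -0.037], TCP at [0.155, 0.657, 0.239] pointing down, gripper open.
Joint ranges: [-2.63, 2.63], [-0.94, 2.18], [0.31, 2.57], [-1.31, 4.45], [0, 2.66], [-2.55, 2.55]. Speed limits (rad/s): [2.57, 2.57, 3.14, 3.14, 3.14, 3.14].

## Interface

Orientations are given as a rotation vector (axis times angle).
In Python, from cell import manip, inverse_kinematics, cams, order gives the robot as it stands. Calls block until the motion is done:
- manip.move_pose(position, orientation): joint-space move of the TCP to a pose.
- manip.move_linear(position, rate=0.15, rot=None): straight line of the TCP; rot=None keeps the orientation; rate is the mean speed in m/s.
- manip.set_joints(angles): joint-space move.
- manip.set_gripper(opening, force=None): finger opening in m; force is the grip in N (None keeps the last); returns when the fingers have stopped.
- manip.dwell(seconds).
- inverse_kinematics(position, orientation): joint angles nearest the present ones, or None.
- manip.state(): the state.
- cams.capture(name): name is "side" or "top" or "wrist"; returns a dict with "image" (420x560x3 uint8, blue, green, red), "z_map" (420x560 float32, m along the optical axis (not along the pixel's ray), 0 where there is no reading), "intrinsics" (3x3 intrinsics, pixels), "position" and "orientation" of the camera in the world; the wrist camera has in their place "T_tool_cam" (4x4, takes a point from camera to tool coordinates, whose origin is the TCP and whose axes are the tool frame's). Camera axes: x right, y down, z forward; pixel columns grow to the right and rows downward; lengths in m; the calibration is good to about 2 mm. A picture is of the moment at which its call begins: read the wrist's pose just before it.
A pose or a line that the arm cannot do raises manip.IKError and nothing moves.
- order.close_job(): hands the job in, once; it reports no verdict.
The state is a dict: "clock": time; "joint_pos": joint angles; "joint_velocities": joint speeds; "tau": joint torques, N m; "tool_pos": TCP position; "tcp_rot": TCP orientation; "contact_force": force on the tool from outside, world axes, zero at the start; "moment": the same for the moment, N m; "gripper_width": finger opening in m.
Only numpy, scipy, OpenCV 4.12 (cv2) and the standard library are available. Lean on these libraries where they do the work, as an engineer would, in place of code of your own. Each camera call takes 0.05 s, during which the arm holds its last target. There are 200 camera calls.

## Task

Push the dial indicator down by its black knob until its plunger rests on the red roller and the pointer stands in the green band at the top of the dial. Then turn the spindle in its V-blocks by stroking the black rubber pulley lightly with a closed gripper, until the roller's highest spot is under the plunger (the pointer is as far clockwise as it will go in a full turn), and leave it there. Be gentle with the indicator and the pulley, keep the spindle seated in the V-blocks and leave the other things where they are.

Things in the scene. Friction and masses are not known exactly. Their poses are not given: they have to be found in the camera images.
- fixture: Fixed blue base plate 150 x 230 x 12 mm with two steel V-blocks (at its y = -92 and +92 mm) and a column (x = +50, y = +55). Origin on the worktop under the spindle's middle; y along the spindle, x across it away from the robot, z up. The spindle's axis lies 75 mm above the origin.
- spindle: Loose steel spindle, 16 mm thick, 230 mm long, about 0.7 kg, lying along its y in the V-blocks; origin at its middle. It carries the pulley and, at y = +55 mm, the red roller (56 mm across, 24 wide), worn 3 mm off-centre: its rim is 3 mm above average at the high spot, 3 below opposite. All turn as one. Where the high spot is at the start is unknown.
- pulley_centre (a point): Middle of the black rubber pulley (48 mm across, 26 wide) on the spindle's axis, at fixture y = -55 mm. Rim true to 1 mm, firm, grippy. Closed fingertips pressed on its top with 3 to 8 N and drawn along fixture x turn it like a wheel under a board, about 1 rad per 24 mm less some slip; it stays as left. Over 25 N is too much.
- carriage: The indicator's carriage: slides down the column from its top position by up to 50 mm, takes 5 to 8 N to push, stays where left; over 25 N is too much. Origin: on the fixture's origin when fully up, lower by its travel. Carries the plunger and a 72 mm dial that leans back 45 degrees towards the robot, 72 mm in front of the knob, its top edge 17 mm below the knob's top.
- push_knob (a point): Centre of the flat top of the black push knob, 30 mm in diameter, on top of the carriage, at fixture x = +50, y = +55 mm; 203 to 215 mm above the worktop at the start.
- plunger_tip (a point): Lowest point of the plunger's brass ball tip, above the roller's middle; 85 mm below the knob's top while free. Sprung: 0.6 N at first touch, 2.6 N at its full travel of 20 mm. As the carriage is lowered, the tip stops on the roller and then follows its rim: about 99.5 to 105.5 mm above the worktop, highest at the high spot.
- needle (a joint): The dial's pointer, in rad: 0 with the plunger free (pointer low left), growing clockwise by 0.28 rad for each mm that the plunger is pushed in, straight up at 2.8, end of travel at 5.6. The green band runs from 2.2 to 3.4 (centred straight up), the red band from 5.0. At 5.5 the plunger is bottomed.
- mug_mid (a point): Middle of the loose black and white mug, 97 mm high, half-way up; a bystander.
- tape_mid (a point): Middle of the loose tan roll of tape, 92 mm across and 48 mm high, half-way up; a bystander.
- peg_mid (a point): Middle of the loose green clothes peg, 72 mm long; a bystander.

How it is judged:
On the way:
1. the plunger is pressed on the roller with the pointer in the green band at the top of the dial (2.1 to 3.5 rad) (value of joint needle between 2.1 and 3.5 rad), for 0.2 s.
At the end, for the whole second after the job is handed in: The spindle lies in both V-blocks (pulley centre 73 to 77 mm up, level within 0.03 rad), the plunger rests on the roller (pointer 1.0 to 5.5 rad) and its tip stands on the high spot: at least 104.8 mm above the worktop, of about 105.5 mm at the very highest (z of plunger_tip in the frame of fixture above 0.1048 m and value of joint needle between 1 and 5.5 rad and z of pulley_centre in the frame of fixture between 0.073 and 0.077 m and angle between the y axis of pulley_centre and the y axis of fixture, either way round below 0.03 rad); the robot touches nothing.
It fails at once if the plunger is bottomed (pointer beyond 5.5 rad) (value of joint needle above 5.5 rad).
It fails at once if the fingers press the pulley or spindle with more than 25 N (contact force between the fingers and spindle above 25 N).
It fails at once if the fingers press the indicator's knob with more than 25 N (contact force between the fingers and carriage above 25 N).
It fails at once if the spindle is lifted or pushed out of its V-blocks (z of pulley_centre in the frame of fixture above 0.08 m or distance of pulley_centre from where it was at the start of the episode above 0.008 m).
It fails at once if the mug, the tape or the peg is moved more than 25 mm (distance of any of mug_mid, tape_mid, peg_mid from where it was at the start of the episode above 0.025 m).
It also fails if it takes over 72 s, if anything falls off the work surface, if the arm or the gripper's body presses on something with over 40 N, if the wrist force passes 120 N, or if a joint passes its speed limit or range.

## Working session

There is one attempt and no reset: what is moved stays moved. The work goes in short steps, each a Python script; the robot and the scene stay as the last script left them, time stands still between calls to the robot, and variables do not carry over. Pictures are saved under pics/ and viewed, about 8 in all and at most 12, crops included, and the job is handed in when it is done.

```bash
ls; mkdir -p pics
python3 - <<'E'
from cell import manip,cams
import cv2,numpy as np
np.set_printoptions(precision=4,suppress=True)
for n in ("side","top"):
    c=cams.capture(n); cv2.imwrite(f"pics/{n}0.png",c["image"])
    np.savez(f"{n}0.npz",**c)
    print(n,c["intrinsics"].tolist(),c["position"],c["orientation"])
print(manip.state())
E
```

```text
pics
side [[431.8053913344291, 0.0, 285.73157828220644], [0.0, 431.8053913344291, 216.1299430752229], [0.0, 0.0, 1.0]] [ 0.4655 -0.9479  0.5576] [-1.9635  0.0725 -0.0674]
top [[519.6984347178088, 0.0, 285.2530544480223], [0.0, 519.6984347178088, 204.6987482697859], [0.0, 0.0, 1.0]] [ 0.0444 -0.1897  1.3953] [-2.3105  1.5771 -0.3105]
{'clock': 0.1, 'joint_pos': array([ 1.3021,  0.2647,  1.6052, -0.    ,  1.2737, -0.0369]), 'joint_velocities': array([-0.0004, -0.0019, -0.0027,  0.0009, -0.0005,  0.0002]), 'tau': array([  0.001 , -50.3619, -35.8074,   0.0732,   0.0233,  -0.0001]), 'tool_pos': array([0.1549, 0.6563, 0.2375]), 'tcp_rot': array([ 0.1804,  1.5634, -0.1836]), 'contact_force': array([ 0.0078, -0.6717, -0.4356]), 'moment': array([-0.0286,  0.0273, -0.0506]), 'gripper_width': 0.08842461804159149}
```

View pics/side0.png

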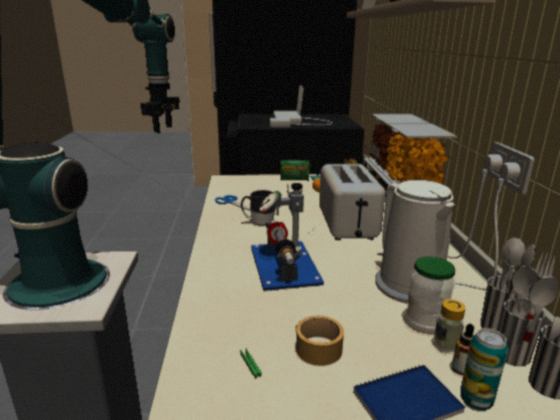

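View pics/top0.png

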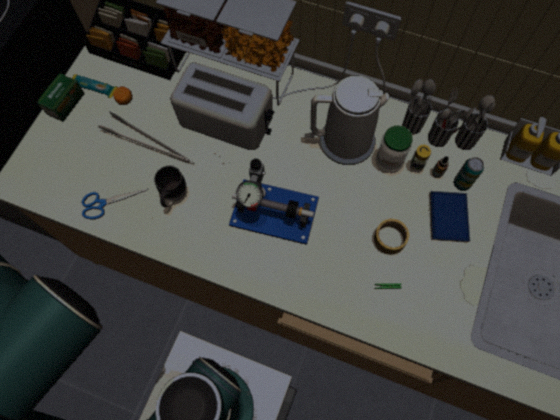

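The top view shows the blue plate with corners near (242,183), (319,192), (309,243) and (231,231). The dial is at (249,193), the knob near (256,163), the pulley near (293,210), the mug at (171,183), the tape at (391,236) and the peg at (388,286). Next I'll measure the fixture pose.

```bash
cat > h.py <<'E'
import numpy as np, cv2
from scipy.spatial.transform import Rotation as R
np.set_printoptions(precision=4,suppress=True)
def pose(c): return R.from_rotvec(c["orientation"]).as_matrix(), np.array(c["position"])
def ray(c,uv,z):
    """pixels -> world points on plane z"""
    M,p=pose(c); uv=np.atleast_2d(uv).astype(float)
    d=np.c_[uv,np.ones(len(uv))]@np.linalg.inv(c["intrinsics"]).T@M.T
    return p+d*((z-p[2])/d[:,2])[:,None]
def proj(c,P):
    M,p=pose(c); q=(np.atleast_2d(P)-p)@M@np.array(c["intrinsics"]).T
    return q[:,:2]/q[:,2:]
def cloud(c):
    M,p=pose(c); z=c["z_map"]; v,u=np.indices(z.shape)
    d=np.stack([u,v,np.ones_like(u)],-1)@np.linalg.inv(c["intrinsics"]).T
    return (d*z[...,None])@M.T+p
def load(n): return dict(np.load(n))
E
python3 - <<'E'
from h import *
for n in("top","side"):
    c=load(n+"0.npz"); hsv=cv2.cvtColor(c["image"],cv2.COLOR_BGR2HSV)
    m=cv2.inRange(hsv,(105,130,60),(125,255,255)); 
    k,l,s,ce=cv2.connectedComponentsWithStats(m)
    P=cloud(c)
    for i in range(1,k):
        if s[i,4]<300: continue
        pts=np.argwhere(l==i)[:,::-1]
        w=ray(c,pts,0.012)
        r=cv2.minAreaRect(w[:,:2].astype(np.float32)); print(n,s[i],r,cv2.boxPoints(r).tolist(),'depth z',np.median(P[l==i][:,2]))
c=load("top0.npz");P=cloud(c)
# highest depth region around knob
print("knob zone"); 
sub=P[150:180,240:275]; print(np.round(sub[::3,::3,2],3))
cv2.imwrite("pics/top_crop.png",cv2.resize(c["image"][140:260,215:335],None,fx=5,fy=5,interpolation=cv2.INTER_CUBIC))
E
```

```text
top [262 184  56  27 610] ((0.6031891107559204, 0.026933111250400543), (0.044795989990234375, 0.16724921762943268), 6.759121894836426) [[0.5711045861244202, 0.10734036564826965], [0.5907890200614929, -0.05874642729759216], [0.6352736353874207, -0.05347414314746857], [0.6155892014503479, 0.11261264979839325]] depth z 0.011519170204141727
top [ 230  208   83   35 1032] ((0.5166492462158203, 0.04517193138599396), (0.0792447030544281, 0.22495217621326447), 7.194530487060547) [[0.4632524847984314, 0.15180020034313202], [0.49142521619796753, -0.07138083875179291], [0.5700460076332092, -0.061456337571144104], [0.5418732762336731, 0.16172470152378082]] depth z 0.011384948467361378
side [ 252  242   71   47 1367] ((0.5513929724693298, 0.04436509311199188), (0.14518553018569946, 0.22923938930034637), 6.911162853240967) [[0.4655354619026184, 0.14941684901714325], [0.49311989545822144, -0.07815686613321304], [0.6372504830360413, -0.060686662793159485], [0.6096660494804382, 0.1668870449066162]] depth z 0.012008404164225883
side [ 357  369  106   51 3608] ((0.7179239392280579, -0.4235786199569702)
[... 463 characters left out ...]
005  0.001 -0.005  0.001 -0.    -0.001 -0.002 -0.006 -0.004
  -0.     0.005]
 [-0.004  0.002  0.005 -0.001  0.204  0.209  0.204  0.003 -0.002 -0.005
   0.005 -0.005]
 [-0.005 -0.003 -0.001  0.001  0.205  0.208  0.203  0.205 -0.     0.003
   0.007 -0.005]
 [ 0.001 -0.001 -0.002 -0.003  0.204  0.209  0.203  0.198  0.     0.003
   0.    -0.005]
 [-0.002 -0.    -0.004 -0.003  0.176  0.199  0.2    0.178  0.153 -0.003
   0.    -0.001]
 [-0.003 -0.    -0.004  0.179  0.18   0.179  0.178  0.184  0.145  0.003
  -0.002 -0.004]
 [ 0.    -0.002 -0.002 -0.004  0.165  0.175  0.177  0.18   0.154 -0.004
   0.001 -0.005]
 [ 0.001 -0.001  0.003 -0.003  0.166  0.169  0.159  0.155  0.    -0.002
  -0.003  0.   ]]
```

View pics/top_crop.png

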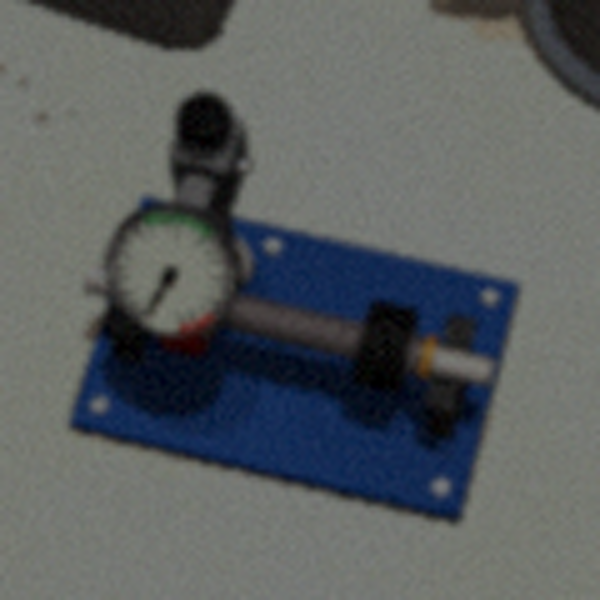

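The crop shows the black knob centre at full-image pixel (256,163.6). The pointer is low-left, as expected when free, and the pulley is near (292.5,209). I'll combine the views into a fixture pose and check the neighbours.

```bash
cat >> h.py <<'E'
def tooldown(yaw):
    y=np.array([np.cos(yaw),np.sin(yaw),0]);x=np.array([0,0,-1.]);return R.from_matrix(np.c_[x,y,np.cross(x,y)]).as_rotvec()
E
python3 - <<'E'
from h import *
from cell import inverse_kinematics as ik
c=load("top0.npz"); hsv=cv2.cvtColor(c["image"],cv2.COLOR_BGR2HSV)
m=cv2.inRange(hsv,(105,130,50),(125,255,255)); m[:,:220]=0;m[:,330:]=0;m[:170]=0;m[255:]=0
r=cv2.minAreaRect(ray(c,np.argwhere(m)[:,::-1],.012)[:,:2].astype(np.float32)); print(r)
for o,a in ((np.array([.5514,.0444]),6.91),(np.array(r[0]),r[2])):
    a=np.radians(a); X=np.array([np.cos(a),np.sin(a)]);Y=np.array([-X[1],X[0]])
    k=o+.05*X+.055*Y; p=o-.055*Y
    print("knob",k,"pulley",p,"px",proj(c,[[*k,.207],[*p,.099]]))
print("knob ray",ray(c,[256,163.6],.207))
P=cloud(c).reshape(-1,3);P=P[(P[:,2]<.4)]
for zmin in(.1,.15,.2,.25):
    q=P[(P[:,2]>zmin)&(P[:,0]>.4)&(P[:,0]<.95)&(abs(P[:,1])<.3)]
    fx=(q[:,:2]-o)@np.c_[X,Y]
    far=q[(abs(fx[:,0])>.1)|(abs(fx[:,1])>.13)]
    for nm,pt in(("knob",k),("pul",p)):
        d=far[:,:2]-pt; 
        if len(d): i=np.hypot(*d.T).argmin(); print(zmin,nm,"nearest",far[i],np.hypot(*d[i]))
kn=P[(P[:,2]>.195)&(P[:,2]<.22)&(np.hypot(*(P[:,:2]-k).T)<.03)]; print(len(kn),np.median(kn,0),np.percentile(kn[:,2],[25,75,90]))
for y in(a,a+np.pi,a+np.pi/2,a-np.pi/2):
    print(y,ik([*k,.3],tooldown(y)),ik([*p,.2],tooldown(y)))
E
```

```text
((0.549328088760376, 0.049297064542770386), (0.1466960310935974, 0.22495217621326447), 7.194516181945801)
knob [0.5944 0.105 ] pulley [ 0.558  -0.0102] px [[258.2861 159.6746]
 [294.5265 203.1363]]
knob [0.592  0.1101] pulley [ 0.5562 -0.0053] px [[256.095  159.7977]
 [292.586  203.0971]]
knob ray [[0.5819 0.1061 0.207 ]]
0.1 knob nearest [0.6961 0.1785 0.1452] 0.1245377191208301
0.1 pul nearest [ 0.7735 -0.0638  0.1174] 0.2250312997304701
0.15 knob nearest [0.6971 0.181  0.1581] 0.12674754486467613
0.15 pul nearest [ 0.7762 -0.0625  0.1509] 0.2272646805483142
0.2 knob nearest [0.7959 0.0354 0.2113] 0.21712349705523093
0.2 pul nearest [ 0.78   -0.0611  0.2064] 0.23068360308868635
0.25 knob nearest [ 0.8075 -0.0303  0.2542] 0.25714586266140543
0.25 pul nearest [ 0.7889 -0.0636  0.2572] 0.23990516195387782
104 [0.5833 0.1077 0.2045] [0.203  0.2063 0.208 ]
0.12556799546296565 [0.1425 0.0951 1.689  0.     1.3575 0.017 ] [-0.0543  0.0683  1.9035  0.      1.1697 -0.1798]
3.2671606490527587 None None
1.6963643222578622 [ 0.1425  0.0951  1.689  -0.      1.3575 -1.5538] [-0.0543  0.0683  1.9035 -0.      1.1697 -1.7506]
-1.445228331331931 [0.1425 0.0951 1.689  0.     1.3575 1.5878] [-0.0543  0.0683  1.9035  0.      1.1697  1.391 ]
```

Run:
```python
from h import *
from cell import manip,cams
a=np.radians(7.0)
manip.set_gripper(0.0)
manip.move_pose([.588,.106,.30],tooldown(a))
s=manip.state();print(s["clock"],s["tool_pos"],s["contact_force"],s["gripper_width"])
c=cams.capture("wrist"); np.savez("wrist1.npz",**c,tp=s["tool_pos"],tr=s["tcp_rot"])
print(c["T_tool_cam"],c["intrinsics"])
t=cams.capture("side");u=cams.capture("top")
b=cv2.resize(t["image"][150:300,220:370],(400,400),interpolation=cv2.INTER_CUBIC)
b2=cv2.resize(u["image"][140:260,215:335],(400,400),interpolation=cv2.INTER_CUBIC)
w=cv2.resize(c["image"],(267,200))
o=np.zeros((600,800,3),np.uint8);o[:400,:400]=b;o[:400,400:]=b2;o[400:,:267]=w
cv2.imwrite("pics/m1.png",o);cv2.imwrite("pics/w1.png",c["image"])
```

```text
3.8917 [0.5878 0.1069 0.2999] [-0.2337 -0.0313  0.9889] 0.00026586815855555963
[[-0.0005 -0.2849  0.9585 -0.1451]
 [ 1.      0.0008  0.0008 -0.0013]
 [-0.001   0.9585  0.2849 -0.0736]
 [ 0.      0.      0.      1.    ]] [[299.2005   0.     277.4147]
 [  0.     299.2005 206.9065]
 [  0.       0.       1.    ]]
```

View pics/m1.png

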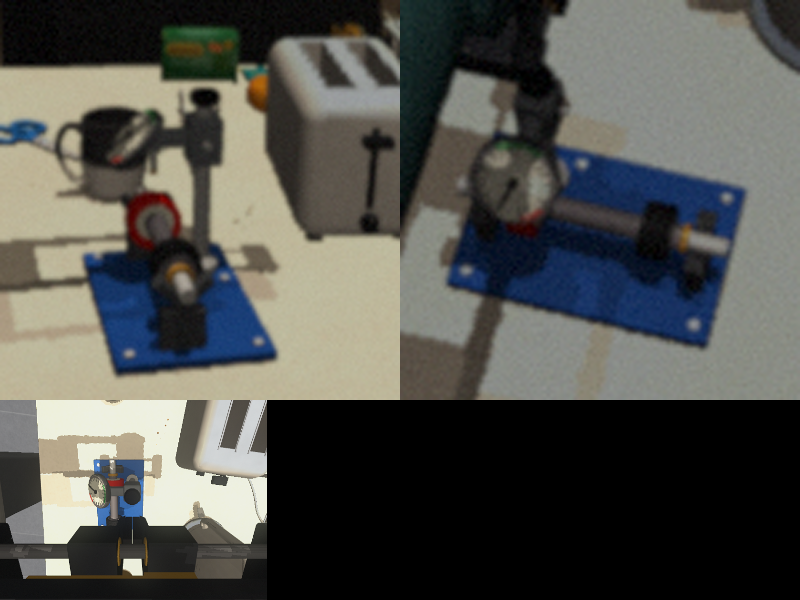

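View pics/w1.png

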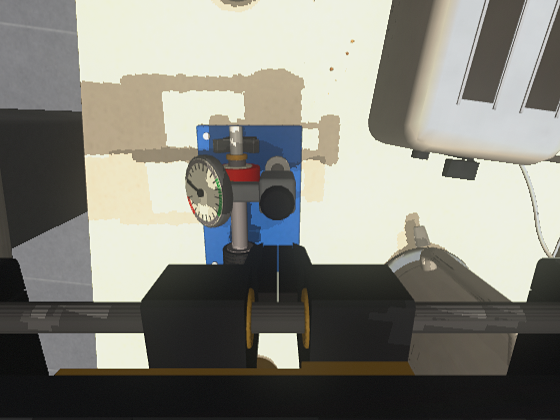

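The wrist view shows the knob at about (277,201), the dial at (208,190) with its pointer low-left (free), and the fingertips at the bottom near (277,265). In the top view the dial stays visible with the arm at the knob.

```bash
cat >> h.py <<'E'
def wcam(c,tp,tr):
    T=np.eye(4);T[:3,:3]=R.from_rotvec(tr).as_matrix();T[:3,3]=tp;T=T@c["T_tool_cam"]
    return dict(c,position=T[:3,3],orientation=R.from_matrix(T[:3,:3]).as_rotvec())
E
python3 - <<'E'
from h import *
c=load("wrist1.npz");c=wcam(c,c["tp"],c["tr"])
g=cv2.cvtColor(c["image"],cv2.COLOR_BGR2GRAY);m=np.zeros_like(g);m[175:225,255:300]=(g[175:225,255:300]<40)*255
k,l,s,ce=cv2.connectedComponentsWithStats(m);i=1+s[1:,4].argmax();print(s[i],ce[i])
P=cloud(c);q=P[(l==i)];q=q[q[:,2]>.19];print(len(q),np.median(q,0),np.percentile(q[:,2],[5,50,95]))
print(np.ptp(q,axis=0),(q.min(0)+q.max(0))/2)
print("ray",ray(c,ce[i],.206))
# plate from wrist
h=cv2.cvtColor(c["image"],cv2.COLOR_BGR2HSV);b=cv2.inRange(h,(105,130,50),(125,255,255))
b[270:]=0
print(cv2.boundingRect(b),ray(c,[[198,126],[301,126]],.012))
# red roller, shaft end depth
E
```

```text
[260 186  21  34 156] [266.0897 202.4744]
156 [0.5755 0.1116 0.2042] [0.2019 0.2042 0.2057]
[0.0187 0.0285 0.0061] [0.5806 0.1113 0.2033]
ray [[0.5765 0.112  0.206 ]]
(197, 126, 104, 144) [[0.4688 0.1554 0.012 ]
 [0.6116 0.1733 0.012 ]]
```

Run:
```python
from h import *
c=load("wrist1.npz");c=wcam(c,c["tp"],c["tr"]);P=cloud(c)
S=P[170:230,240:310];m=(S[...,2]>.2)&(S[...,2]<.215);q=S[m];print(len(q),q.min(0),q.max(0),np.percentile(q,[2,50,98],axis=0))
a=np.radians(7);X=np.array([np.cos(a),np.sin(a)]);Y=np.array([-X[1],X[0]])
f=q[:,:2]@np.c_[X,Y];lo,hi=np.percentile(f,[1,99],axis=0);print(hi-lo,(lo+hi)/2@np.c_[X,Y].T)
k=(lo+hi)/2@np.c_[X,Y].T; print("origin from knob",k-.05*X-.055*Y)
for n in("top0","side0"):
    c=load(n+".npz");P=cloud(c).reshape(-1,3)
    q=P[(P[:,2]>.198)&(P[:,2]<.216)&(np.hypot(*(P[:,:2]-k).T)<.03)]
    f=q[:,:2]@np.c_[X,Y];lo,hi=np.percentile(f,[2,98],axis=0);print(n,len(q),hi-lo,(lo+hi)/2@np.c_[X,Y].T)
```

```text
934 [0.5711 0.0971 0.2001] [0.6001 0.1264 0.2073] [[0.5724 0.099  0.2015]
 [0.5854 0.1128 0.205 ]
 [0.5985 0.1253 0.2067]]
[0.0269 0.0275] [0.5856 0.112 ]
origin from knob [0.5427 0.0513]
top0 100 [0.0264 0.0264] [0.5842 0.1084]
side0 59 [0.025  0.0244] [0.5838 0.107 ]
```

Three views agree on the knob at about (0.5845, 0.109, 0.2055). Next I'll add a dial rectifier and push in small force-watched steps.

```bash
cat >> h.py <<'E'
A=np.radians(7.0); X=np.array([np.cos(A),np.sin(A),0]);Y=np.array([-X[1],X[0],0]);Z=np.array([0,0,1.])
KN=np.array([.5845,.109])
def dial(c,kz,S=300):
    """front view of the dial (needle angle: 2.8 = up, clockwise +)"""
    C=np.array([*KN,kz])-.072*X-.0425*Z; U=(X+Z)/2**.5*.04; V=-Y*.04
    px=proj(c,[C-V+U,C+V+U,C+V-U,C-V-U]).astype(np.float32)
    H=cv2.getPerspectiveTransform(px,np.float32([[0,0],[S,0],[S,S],[0,S]]))
    return cv2.warpPerspective(c["image"],H,(S,S),flags=cv2.INTER_CUBIC)
E
cat > snap.py <<'E'
from h import *
from cell import manip,cams
def snap(kz,name):
    s=manip.state(); w=wcam(cams.capture("wrist"),s["tool_pos"],s["tcp_rot"]); t=cams.capture("top")
    cv2.imwrite(name,np.hstack([dial(w,kz),dial(t,kz)])); return w,t
def press(z,rate=.03):
    p=manip.state()["tool_pos"]; manip.move_linear([p[0],p[1],z],rate=rate); s=manip.state()
    print(round(s["clock"],2),s["tool_pos"],s["contact_force"]); return s
E
python3 - <<'E'
from snap import *
manip.move_linear([*KN,.214],rate=.1)
s=press(.213);f0=s["contact_force"][2]
z=.213
while z>.183:
    z-=.001 if z>.203 else .003
    s=press(z,.015)
    if s["contact_force"][2]-f0>18: press(z+.003);break
snap(s["tool_pos"][2],"pics/d1.png")
E
```

```text
5.3 [0.5855 0.1091 0.2137] [ 0.0785 -0.1328 -0.5543]
5.55 [0.5855 0.1091 0.212 ] [-0.3084 -0.1312  0.9711]
5.8 [0.5854 0.1091 0.2108] [ 0.7647  0.5717 -0.2579]
6.05 [0.5853 0.1091 0.2099] [ 0.0351  0.5949 -0.0321]
6.3 [0.5852 0.1091 0.2089] [-0.3072 -0.5699  0.2666]
6.55 [0.5852 0.1091 0.2079] [-0.8581  0.4683  0.2618]
6.8 [0.5851 0.1091 0.2069] [-0.1959  0.8935 -0.1146]
7.05 [0.5852 0.1091 0.2064] [-1.3109 -0.3035  1.5183]
7.3 [0.5853 0.1091 0.2055] [-1.5754 -1.008   5.0229]
7.55 [0.5853 0.1091 0.2042] [-2.484 -0.17   3.618]
7.8 [0.5852 0.1091 0.203 ] [-2.2566 -0.4587  4.6742]
8.15 [0.5853 0.1091 0.1998] [-0.5834  0.0637  3.2067]
8.5 [0.5852 0.1091 0.1968] [-1.2323 -0.8208  3.3483]
8.85 [0.5853 0.1091 0.1939] [-2.0428 -0.1207  2.9501]
9.2 [0.5853 0.1091 0.1909] [-0.8925 -0.0097  2.8391]
9.55 [0.5853 0.1091 0.1879] [-1.6316 -0.2798  2.9566]
9.9 [0.5852 0.1091 0.1849] [-1.0821  0.1218  3.008 ]
10.25 [0.5853 0.1091 0.1821] [-1.3576 -0.3473  3.865 ]
```

View pics/d1.png

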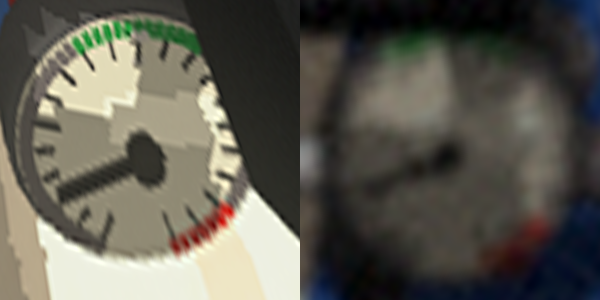

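The pointer reads about 0.85 rad, roughly 3 mm pressed. The tip is therefore near 100 mm, so the roller is close to its low spot. I need about 7 mm more, then I'll back off and look at the pulley.

Run:
```python
from snap import *
s=press(.1785,.015);s=press(.1752,.015)
manip.dwell(.3);s=manip.state();kz=s["tool_pos"][2];print(s["contact_force"])
press(.26,.15)
q=[.56,-.003]
manip.move_linear([*(np.array(q)-.02*Y[:2]*0+.0*X[:2]),.2],rate=.2)
s=manip.state();w,t=snap(kz,"pics/d2.png");print(s["clock"],kz)
sd=cams.capture("side")
for n,c in(("w",w),("t",t),("s",sd)):
    P=cloud(c).reshape(-1,3);f=(P[:,:2]-KN)@np.c_[X[:2],Y[:2]]
    m=(P[:,2]>.082)&(P[:,2]<.108)&(abs(f[:,0]+.045)<.05)&(f[:,1]<-.09)&(f[:,1]>-.14)
    if m.sum()<5: print(n,m.sum());continue
    z=P[m,2];g=f[m];top=z>np.percentile(z,80)
    print(n,m.sum(),"y",np.percentile(g[:,1],[3,97]),"x",np.percentile(g[:,0],[3,97]),"topz",np.percentile(z,[80,95]),"top xy",np.median(g[top],0))
cv2.imwrite("pics/m2.png",np.vstack([cv2.resize(np.hstack([dial(w,kz),dial(t,kz)]),(480,240)),np.hstack([cv2.resize(t["image"][160:260,230:330],(240,240)),cv2.resize(sd["image"][190:290,240:340],(240,240))])]))
```

```text
10.73 [0.5853 0.1091 0.1786] [-2.2487 -0.9557  4.4926]
11.1 [0.5853 0.1091 0.1753] [-3.2073 -0.2623  4.1052]
[-1.7284  0.2552  5.5078]
12.12 [0.5847 0.109  0.2589] [-0.4741 -0.4507  0.0047]
12.9167 0.17528784603158204
w 1824 y [-0.1333 -0.0933] x [-0.0687 -0.0274] topz [0.0971 0.0982] top xy [-0.0477 -0.1065]
t 89 y [-0.136  -0.0954] x [-0.0716 -0.0473] topz [0.0944 0.0975] top xy [-0.0617 -0.1102]
s 188 y [-0.1351 -0.0973] x [-0.07   -0.0311] topz [0.097  0.0989] top xy [-0.0498 -0.1097]
```

View pics/m2.png

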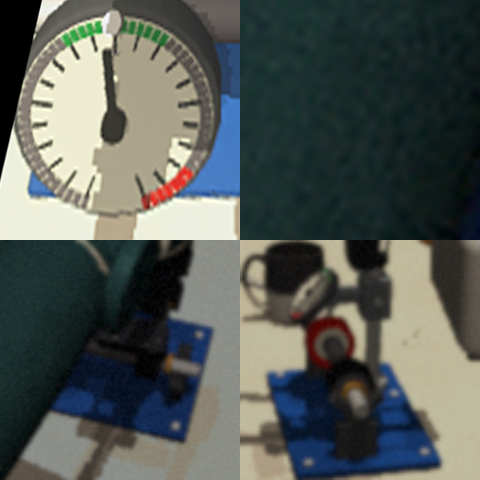

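Top view is blocked by the arm, but the wrist view reads the dial well: about 2.72, in the green band. The pulley lies at knob (-0.049, -0.113) in fixture axes with its top near z 0.098–0.099, as the drawing says. Now I'll stroke it.

```bash
cat > stroke.py <<'E'
from snap import *
PC=KN-.0495*X[:2]-.112*Y[:2]; KZ=.1753
def fz(n=3):
    v=[]
    for _ in range(n): manip.dwell(.02); v.append(manip.state()["contact_force"])
    return np.mean(v,0)
def needle(name=None):
    s=manip.state();w=wcam(cams.capture("wrist"),s["tool_pos"],s["tcp_rot"]);d=dial(w,KZ)
    g=cv2.cvtColor(d,cv2.COLOR_BGR2GRAY);v,u=np.indices(g.shape);dx,dy=u-141,v-156;r=np.hypot(dx,dy)
    m=(g<75)&(r>28)&(r<72); a=np.arctan2(dx,-dy)[m]
    h,e=np.histogram(a,72,(-np.pi,np.pi));k=e[h.argmax()]+.044; a=a[abs((a-k+np.pi)%(2*np.pi)-np.pi)<.2]
    if name: cv2.imwrite(name,d)
    return 2.8+np.angle(np.exp(1j*a).mean()),len(a)
def stroke(x0,x1,n=4,ft=5.0,z0=.1015):
    to=lambda x,z,r: manip.move_linear([*(PC+x*X[:2]),z],rate=r)
    to(x0,.112,.15); to(x0,z0,.06); manip.dwell(.15); b=fz(5)[2]; z=z0; f=0
    while f<ft-1 and z>.094: z-=.0004; to(x0,z,.01); f=fz(2)[2]-b
    zs=[z]; fs=[f]
    for x in np.linspace(x0,x1,n+1)[1:]:
        to(x,z,.04); F=fz(2); f=F[2]-b; fs.append(f)
        if f>20: break
        z-=np.clip((ft-f)*1e-4,-5e-4,3e-4); zs.append(z)
    to(x,.112,.08); print("base",b,"z",np.array(zs),"f",np.array(fs)); print("clock",manip.state()["clock"])
E
python3 - <<'E'
from stroke import *
print("needle",needle())
stroke(-.012,.012)
print("needle",needle("pics/d3.png"))
E
```

```text
needle (np.float64(2.7212737955074178), 420)
base 0.008983675808232894 z [0.0979 0.0981 0.0981 0.0981 0.0981] f [5.5128 6.6719 5.0696 5.4398 4.5576]
clock 18.6417
needle (np.float64(1.2723229035182093), 874)
```

View pics/d3.png

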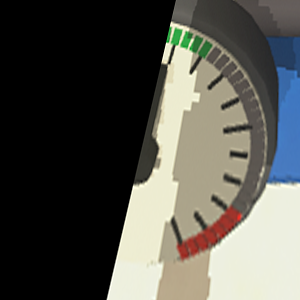

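At this height the dial is half out of frame. I'll read from the earlier viewpose instead.

```bash
cat >> stroke.py <<'E'
def look(name=None):
    manip.move_linear([.56,-.003,.2],rate=.25); n=needle(name); print("needle",n,"clock",manip.state()["clock"]); return n[0]
E
python3 - <<'E'
from stroke import *
look()
stroke(-.014,.014)
look("pics/d4.png")
E
```

```text
needle (np.float64(3.0433383695748404), 380) clock 19.2417
base -0.06717054228992184 z [0.0967 0.0972 0.0974 0.0976 0.0976] f [ 4.6581 10.0966  6.9337  7.3558  4.7441]
clock 25.725
needle (np.float64(4.005865260044593), 543) clock 26.275
```

The readings fit a start at the low spot: 2.72, 3.04, 4.01 with the maximum expected near 4.4. About 1.1 rad remains.

Run:
```python
from stroke import *
stroke(-.012,.012)
look("pics/d5.png")
```

```text
base 0.3280424528361124 z [0.0975 0.0977 0.0978 0.098  0.098 ] f [4.4882 6.8977 6.2038 6.8901 5.2196]
clock 32.0833
needle (np.float64(4.397671230574523), 587) clock 32.6333
```

The rise from the lowest reading is 1.68 rad, or 6.0 mm, which is the whole eccentric range. To confirm the peak I'll make one more short stroke past it and check that the pointer falls.

Run:
```python
from stroke import *
stroke(-.007,.007,n=3)
look("pics/d6.png")
```

```text
base 0.2964979983054726 z [0.0987 0.0987 0.0988 0.0988] f [4.6033 4.583  6.1404 5.6286]
clock 37.1417
needle (np.float64(4.186612297186676), 559) clock 37.6917
```

The pointer fell to 4.19, so the peak was the previous reading. I'll stroke back by about the same amount.

Run:
```python
from stroke import *
stroke(.008,-.0075,n=3)
n=look("pics/d7.png")
sd=cams.capture("side")["image"][150:300,200:350]
cv2.imwrite("pics/m7.png",np.hstack([cv2.imread("pics/d7.png"),cv2.resize(sd,(300,300))]))
```

```text
base 0.24920925322541132 z [0.0991 0.0991 0.0991 0.0991] f [4.8212 5.2184 4.7428 4.8873]
clock 41.9417
needle (np.float64(4.356172707809869), 536) clock 42.5
```

View pics/m7.png

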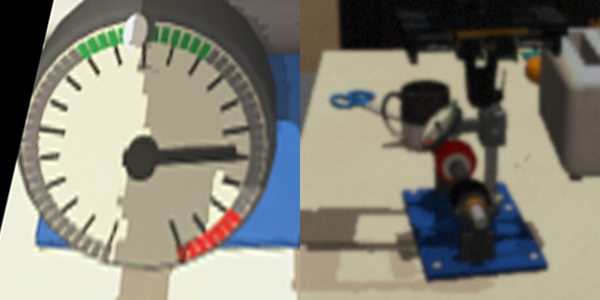

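The dial reads 4.36, within 0.05 rad (0.2 mm) of the peak, and the side view shows the spindle seated in both blocks. I'll raise the arm clear and hand in.

Run:
```python
from stroke import *
press(.27,.15); manip.dwell(.3)
from cell import order
print(needle(), fz()); order.close_job()
```

```text
43.17 [ 0.5577 -0.003   0.2688] [-0.237   0.2443 -1.0007]
(np.float64(4.310974292207105), 511) [ 0.1121 -0.0809 -0.3803]
the job is handed in; nothing more can be done
```

The job is handed in at about 43 s of the 72 s allowed. The roller's high spot is under the plunger to within about 0.3 mm by my dial readings.

- **Indicator:** I pushed the knob down about 31 mm in small steps, with a measured force of about 6 N or less. The pointer stood at 2.72 rad, in the green band.
- **Spindle:** I stroked the pulley with the closed gripper at about 5 N. One segment briefly reached 10 N, above the 3–8 N guide but well under the 25 N limit. The pointer went 2.72 → 3.04 → 4.01 → 4.40 rad, a rise of 6 mm, which is the roller's whole eccentric range.
- **Peak check:** One more short stroke dropped the pointer to 4.19, so the peak was near 4.40. I then stroked back.
- **Last checks:** The pointer read 4.36 rad after the return stroke and 4.31 from the raised arm. The small disagreement is within the error of reading the dial at a different angle. Both are within 0.1 rad (0.3 mm) of the peak, and about 0.2 rad was allowed. The spindle looked seated in the side view, and nothing was touching the tool.
- **Not measured:** I did not measure the mug, tape and peg again at the end. The planned moves stayed well clear of them.

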